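Turn the ceramic disc over for inspection with the spatula

ROBOT

A 7-joint arm with a two-finger parallel gripper is mounted at the origin on the work surface. World frame = base frame: x ahead of the robot, y to its left, z up, the work surface at z = 0. Lengths are in mm, angles in degrees, forces in N, time in s.
With the tool pointing down it reaches from about 425 to 875 mm from the base axis. Payload 4.7 kg.
Tool frame: the origin (TCP) lies midway between the tips of the shut fingers; the grasp point (between the pads) lies 19 mm behind it; z points along the fingers, y is the line along which they close (so a half turn about z gives the same grasp; the last joint's range is limited). The gripper opens to 85 mm and grips with 20 to 120 N. Pads are 22 mm wide; open, the fingers measure 114 mm over their backs; the gripper's body (76 mm by 85 mm) begins 54 mm behind the grasp point. The pads swing forward as they close: fully open they stand 13 mm farther back than shut.
Start: joints at [71.11, 18.392, -4.016, 83.108, 1.295, 78.541, -3.26], TCP at [219.075, -611.989, 231.349] pointing down, gripper open.
Joint ranges: [-163.93, 163.93], [-17.29, 119.83], [-79.2, 71.16], [3.27, 140.29], [-89.18, 269.18], [5.43, 117.66], [-154.24, 154.24]. Speed limits (degrees/s): [147.25, 147.25, 180, 180, 180, 180, 180].

INTERFACE

Orientations are given as [roll, pitch, yaw] about the fixed x, y, z axes, in that order (R = Rz(yaw) Ry(pitch) Rx(roll)).
In Python, from station import readout, viewer, sign_off gives the robot as it stands.
- The arm moves only by the tool step_arm, never from a script. Its argument "steps" is a list of rows, each a list of 5 numbers: the shift along the tool's x, y, z in mm, then the turn about the tool's z in rad, then the gripper's target within -1 to 1 (fully open at 1, half-way at 0, shut at -1). In form: [[tx, ty, tz, roll, claw], ...]. A call has exactly 5 rows; each row shifts and turns the commanded pose from where the row before left it, along the tool's axes as they then stand; what a row does not reach is not made up. A row lasts 1/8 s, in which the tool goes at most 62.5 mm and 10.7 degrees, less where a joint would pass 70% of its speed; a pose out of reach is approached as far as the arm can. A call is refused whole if a number of a shift passes 62.5 or a number of a turn 0.188, either way. A call with a gripper value outside its range is refused whole. The fingers move at their own pace and stop on an object; "squeeze" is the grip in N (left out, the last holds). Time passes only in rows, so rows that do not move let the fingers close, or fill a call up. It gives the time, the measured TCP pose, the force, the opening and the grip force at its end, in the units of the state.
- readout.read_state(): the state, without advancing time (a new reading comes with each control period).
- viewer.capture(name): name is "side" or "top"; returns a dict with "pixels" (480x640x3 uint8, red, green, blue), "fx", "fy", "cx", "cy" (pixels), "D" ([k1, k2, p1, p2, k3] as OpenCV has them; the pictures are not rectified), "world_to_cam" (4x4, takes a point from world to camera coordinates). Camera axes: x right, y down, z forward; pixel columns grow to the right and rows downward; lengths in mm; the calibration is good to about 2 mm. A picture is of the moment at which its call begins. There is no depth.
- sign_off(): hands the job in; it is judged then, once.
The state is a dict: "time_s": time; "q": joint angles; "joint_vel": joint speeds; "joint_torque": joint torques, N m; "ee_pos": TCP position; "tool_rot": TCP orientation; "ft_force": force on the tool from outside, world axes, zero at the start; "ft_torque": the same for the moment, N m; "finger_gap": finger opening in mm; "gripper_force": force on a finger pad.
Only numpy, scipy, OpenCV 4.12 (cv2) and the standard library are available. Lean on these libraries where they do the work, as an engineer would, in place of code of your own. Each camera call takes 0.05 s, during which the arm holds its last target. There are 200 camera calls.

TASK

Take the spatula from its cradle and, with its blade alone, turn the ceramic disc over: work the blade gently under it, using the step of the turning nest as the stop, and tip it over the step so that it comes to lie flat, hollow face down, on the raised landing. Push and press only lightly (no more than about 1 kg of force on the disc or the nest), never touch the disc with the gripper or throw it, leave the other things alone, and put the spatula back in its cradle at the end.

Things in the scene. Friction and masses are not known exactly. Their poses are not given: they have to be found in the camera images.
- disc_center (a point): centre of a loose white ceramic disc, 64 mm across, 8 mm thick, about 0.1 kg. Its z axis points out of the face with a shallow round hollow (44 mm across), which starts up. It starts lying on the nest's low seat, 0 to 6 mm clear of the step
- nest_seat (a point): point on the low seat of the fixed aluminium turning nest, at the foot of its step, half-way along it. x along the step (roughly away from the robot), y from the step out over the low seat (roughly to the robot's left), z up. The seat is flat, 120 mm along x, 115 mm along y; the step is upright, 10 mm high
- spatula_grip (a point): middle of the spatula's handle, the place to hold it: black square bar 14 x 14 mm, along x from -72 to +70 mm; whole tool 0.15 kg. x along the handle to the blade (in the cradle roughly away from the robot), z up while it lies in the cradle; the sleeve's front end is 87 mm ahead
- rest_seat (a point): where the middle of the handle belongs in the fixed cradle, 90 mm above the bench; x along the handle towards the blade end, z up. Two posts, 10 mm thick, at 52 mm before and behind, carry the handle in notches open at the top, 22 mm wide, whose floor is 7 mm below this point and whose cheeks end 7 mm above it
- dish_center (a point): bystander: glass dish 84 mm across, 18 mm high; its centre
- beaker_center (a point): bystander: glass beaker 68 mm across, 90 mm high; its centre
- wells_center (a point): bystander: flat multi-well plate with lid 85 x 127 x 15 mm; its centre
- disc: the disc; origin at the centre of its plain face, z towards the hollow face. Both rims are bevelled: flat faces 56 mm across, each bevel 3 mm high and 4 mm wide, leaving a 2 mm upright band between
- spatula: the spatula; origin at spatula_grip, same axes. 78 mm ahead a round neck drops to a flat steel blade 75 mm long (x 72 to 147), 50 wide, 1.6 thick, canted 45 deg about the handle's axis: lower long edge (goes under the disc) at y -17.7, z -62 mm, other at y +17.7, z -26.6. The neck is clamped firmly in a sleeve up to 10 mm above or below these heights, a different and unmeasured setting each time
- nest: the nest; origin 12 mm below nest_seat, same axes. Beyond the step (-y) lies the flat raised landing, 10 mm above the seat, 115 mm deep to a 6 mm high, 5 mm thick end rim. It stands on levelling feet, its seat 12 to 18 mm above the bench
- rest: the cradle; origin on the bench, 90 mm below rest_seat, same axes
Mind the look-alikes: they are no part of the job. Of the things that look like the spatula, the smallest one is meant.

How it is judged:
By the outcome, as a careful person would: the job done as asked, in the order asked, and still so for the second after the job is handed in, with the robot touching nothing.
It also fails if it takes over 54 s, if anything falls off the work surface, if the arm or the gripper's body presses on something with over 40 N, if the wrist force passes 120 N, or if a joint passes its speed limit or range.

## Working session

There is one attempt and no reset: what is moved stays moved. The work goes in short steps, Python scripts to look and compute and a tool call to move; the robot and the scene stay as the last step left them, time stands still between calls to the robot, and variables do not carry over. Pictures are saved under pics/ and viewed, at most 10 in all, crops included, and the job is handed in when it is done.

Besides the shell and the picture viewer there is one more tool, called after ">>>" as name([rows], argument=value, ...), one row to a line, values as JSON. step_arm: Moves the arm, as the interface text tells. Its arguments: {"type":"object","properties":{"steps":{"type":"array","items":{"type":"array","items":{"type":"number"}}},"squeeze":{"type":"number"}},"required":["steps"]}

```bash
mkdir -p pics; ls; python3 - <<'E'
from station import readout, viewer
import cv2,numpy as np,pickle
s=readout.read_state(); print({k:np.round(v,2).tolist() for k,v in s.items()})
for n in("side","top"):
    c=viewer.capture(n); pickle.dump(c,open(f"{n}0.pkl","wb"))
    cv2.imwrite(f"pics/{n}0.png",cv2.resize(c["pixels"][:,:,::-1],(800,600)))
    print(n,c["fx"],c["fy"],c["cx"],c["cy"],c["D"],np.round(c["world_to_cam"],3).tolist())
E
```

```text
pics
{'time_s': 0.0, 'q': [71.11, 18.44, -4.02, 83.17, 1.29, 78.54, -3.26], 'joint_vel': [-0.07, 0.05, -0.06, -0.0, -0.07, 0.04, -0.07], 'joint_torque': [-0.0, -49.36, -0.38, -31.43, 0.01, 0.01, 0.0], 'ee_pos': [218.89, -611.47, 230.22], 'tool_rot': [-179.89, 0.01, 19.7], 'ft_force': [1.11, 0.72, -0.13], 'ft_torque': [-0.05, -0.01, -0.02], 'gripper_force': 0.0, 'finger_gap': 85.45}
side 625.2033462711253 625.2033462711253 318.6042781077328 238.89680415304147 [-0.19791939  0.          0.          0.          0.        ] [[-0.916, -0.4, 0.016, 451.587], [-0.261, 0.567, -0.781, 262.82], [0.304, -0.72, -0.624, 1305.074], [0.0, 0.0, 0.0, 1.0]]
top 581.9847688873874 581.9847688873874 322.29085360969344 233.09918663348785 [-0.01903916  0.          0.          0.          0.        ] [[-0.014, -1.0, -0.005, -87.065], [-0.987, 0.014, -0.16, 540.739], [0.16, 0.003, -0.987, 1263.879], [0.0, 0.0, 0.0, 1.0]]
```

View pics/top0.png

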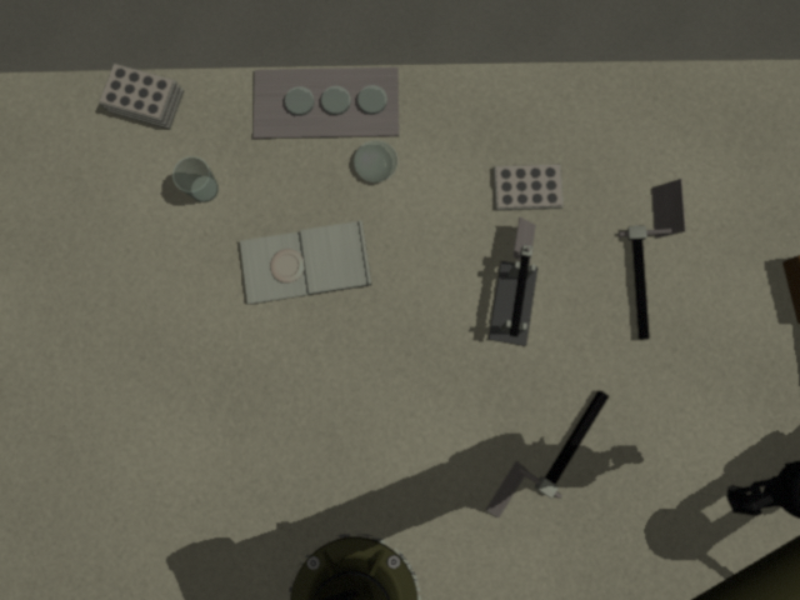

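View pics/side0.png

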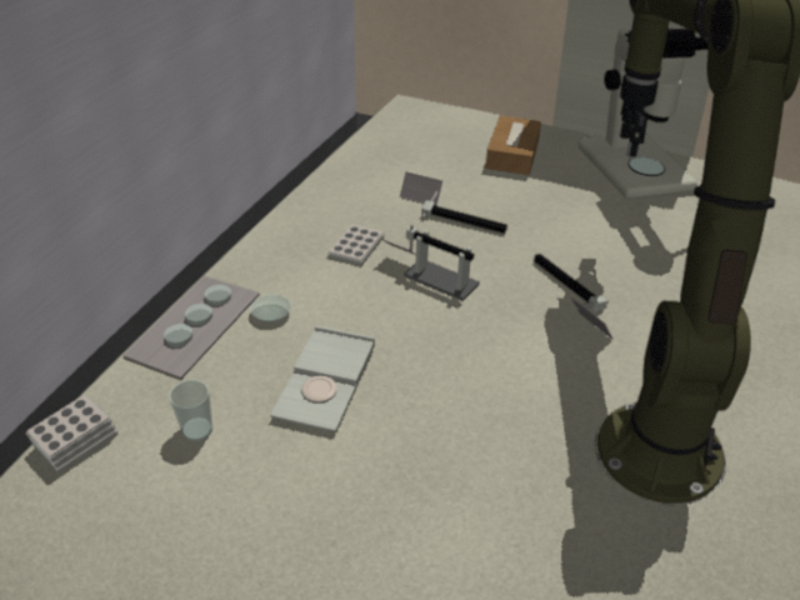

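```bash
cat > h.py <<'E'
import cv2,numpy as np,pickle
def crop(c,x0,y0,w,h,k):
    p=c["pixels"][y0:y0+h,x0:x0+w,::-1]
    p=cv2.resize(p,None,fx=k,fy=k,interpolation=cv2.INTER_CUBIC).astype(float)
    p=np.clip(255*(p/255)**.6*1.15,0,255).astype(np.uint8)
    for x in range(-(-x0//10)*10,x0+w,10):
        cv2.line(p,(int((x-x0+.5)*k),0),(int((x-x0+.5)*k),8 if x%50 else 16),(0,255,255),1)
        if x%20==0: cv2.putText(p,str(x),(int((x-x0+.5)*k)-10,26),0,.35,(0,255,255),1)
    for y in range(-(-y0//10)*10,y0+h,10):
        cv2.line(p,(0,int((y-y0+.5)*k)),(8,int((y-y0+.5)*k)),(0,255,255),1)
        if y%20==0: cv2.putText(p,str(y),(10,int((y-y0+.5)*k)+4),0,.35,(0,255,255),1)
    return p
def montage(name,a,b):
    H=max(a.shape[0],b.shape[0]); f=lambda p:np.pad(p,((0,H-p.shape[0]),(0,0),(0,0)))
    m=np.hstack([f(a),f(b)]); print(m.shape); cv2.imwrite(name,m)
def proj(c,P):
    M=np.array(c["world_to_cam"]);K=np.array([[c["fx"],0,c["cx"]],[0,c["fy"],c["cy"]],[0,0,1]])
    return cv2.projectPoints(np.float64(P).reshape(-1,1,3),cv2.Rodrigues(M[:3,:3])[0],M[:3,3],K,np.float64(c["D"]))[0].reshape(-1,2)
def onplane(c,uv,z):
    M=np.array(c["world_to_cam"]);K=np.array([[c["fx"],0,c["cx"]],[0,c["fy"],c["cy"]],[0,0,1]])
    n=cv2.undistortPoints(np.float64(uv).reshape(-1,1,2),K,np.float64(c["D"])).reshape(-1,2)
    R=M[:3,:3];o=-R.T@M[:3,3];d=np.c_[n,np.ones(len(n))]@R
    return o+d*((z-o[2])/d[:,2:])
E
python3 - <<'E'
from h import *
t=pickle.load(open("top0.pkl","rb"));s=pickle.load(open("side0.pkl","rb"))
montage("pics/c1.png",crop(t,372,165,70,120,4.9),crop(t,186,170,116,76,3.85))
montage("pics/c2.png",crop(s,300,130,115,112,3.8),crop(s,212,256,92,94,3.9))
E
```

```text
(588, 790, 3)
(426, 796, 3)
```

View pics/c1.png

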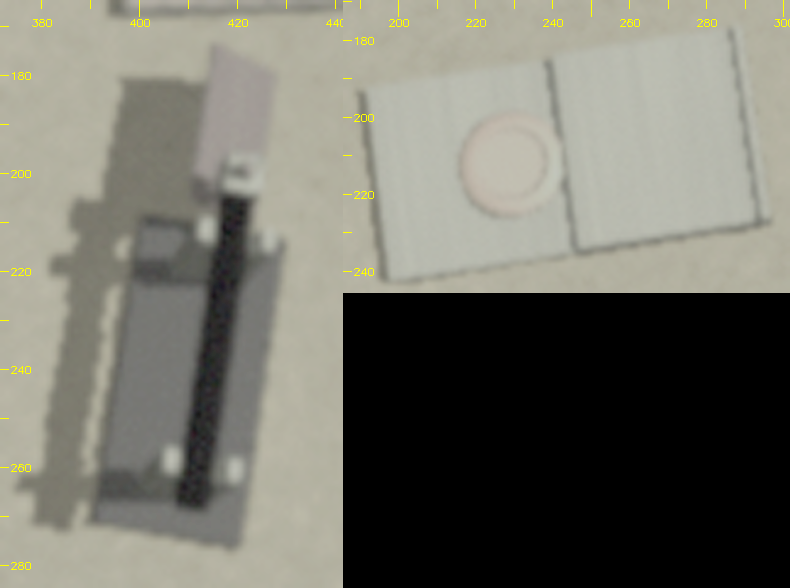

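View pics/c2.png

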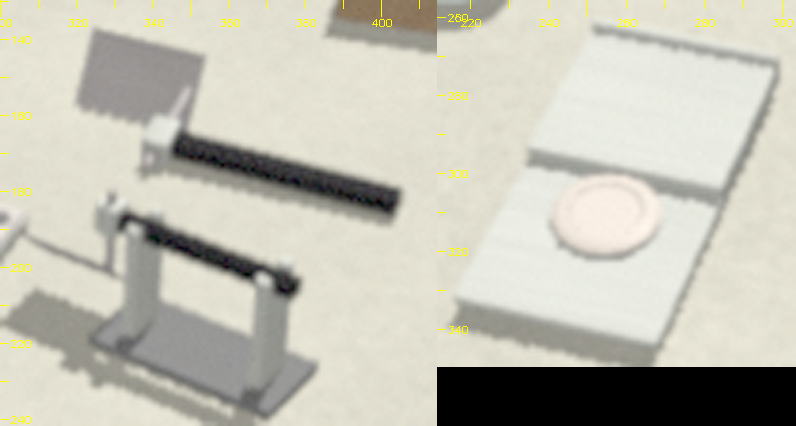

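```bash
cat > fit.py <<'E'
from h import *
from scipy.optimize import least_squares
t=pickle.load(open("top0.pkl","rb"));s=pickle.load(open("side0.pkl","rb"))
f=lambda x,y,ox,k,x0,y0:((x-ox)/k+x0-.5,y/k+y0-.5)
T=lambda x,y:f(x,y,343,3.85,186,170); S=lambda x,y:f(x,y,437,3.9,212,256)
# nest
obsT=[(T(362,91),(60,115,0)),(T(386,281),(-60,115,0)),(T(549,60),(60,0,10)),(T(577,253),(-60,0,10)),(T(735,26),(60,-120,16)),(T(769,222),(-60,-120,16))]
obsS=[(S(457,299),(60,115,0)),(S(656,345),(-60,115,0)),(S(531,150),(60,0,10)),(S(723,190),(-60,0,10)),(S(595,26),(60,-120,16)),(S(778,64),(-60,-120,16))]
def W(p,P):
    c,sn=np.cos(p[3]),np.sin(p[3]);P=np.array(P,float)
    return P@np.array([[c,sn,0],[-sn,c,0],[0,0,1]])+p[:3]
def r(p):
    o=[]
    for c,ob in((t,obsT),(s,obsS)):
        o.append(proj(c,W(p,[b[1] for b in ob]))-np.array([b[0] for b in ob]))
    return np.concatenate(o).ravel()
n=least_squares(r,[600,60,15,0.1],loss="soft_l1",x_scale=[10,10,10,.1])
print("nest",n.x[:3],np.degrees(n.x[3]));print(np.round(r(n.x).reshape(-1,2),1).tolist())
zs=n.x[2]
for nm,c,u in(("top",t,T(511,164)),("side",s,S(607,212))):
    w=onplane(c,[u],zs+6)[0];c_,s_=np.cos(n.x[3]),np.sin(n.x[3]);d=w-n.x[:3]
    print("disc",nm,w,"in nest",c_*d[0]+s_*d[1],-s_*d[0]+c_*d[1])
C=lambda x,y:f(x,y,0,4.9,372,165); D=lambda x,y:f(x,y,0,3.8,300,130)
w=onplane(t,[C(207,230),C(270,240),C(172,460),C(236,470)],97);F=(w[0]+w[1])/2;B=(w[2]+w[3])/2
print("cradle top",w.round(1).tolist(),(F+B)/2,np.linalg.norm(F-B),np.degrees(np.arctan2(*(F-B)[1::-1])))
w=onplane(t,[C(237,197),C(192,506)],97);print("handle ends",w.round(1).tolist())
d=w[0]-w[1];u=d/np.linalg.norm(d);print("grip from rear",w[1]+72*u,np.linalg.norm(d),np.degrees(np.arctan2(d[1],d[0])))
w=onplane(s,[D(120,222),D(290,285)],90);print("side handle",w.round(1).tolist(),w[1]+72*(w[0]-w[1])/np.linalg.norm(w[0]-w[1]))
E
python3 fit.py
```

```text
nest [600.00500134  89.05587123  14.12339819] 8.030922529481419
[[-0.1, -0.2], [-0.2, 0.9], [-0.4, -0.7], [-0.8, -0.2], [2.4, -0.3], [1.2, -0.6], [-0.7, 0.7], [0.6, 1.1], [-0.7, 0.5], [0.0, 1.0], [0.8, -2.4], [1.4, -2.7]]
disc top [595.27188771 119.23930284  20.12339819] in nest -0.4698424772037395 30.548668646134384
disc side [596.22069972 118.27672098  20.12339819] in nest 0.3351844259331229 29.46297083026834
cradle top [[575.4, -293.4, 97.0], [570.5, -321.0, 97.0], [473.5, -274.2, 97.0], [468.7, -301.9, 97.0]] [ 522.02191918 -297.61093683   97.        ] 103.68301921702064 -10.656322183948332
handle ends [[590.1, -307.2, 97.0], [453.2, -282.1, 97.0]]
grip from rear [ 524.03948231 -295.11396057   97.        ] 139.1713417231117 -10.395402016257163
side handle [[591.4, -304.0, 90.0], [458.7, -282.8, 90.0]] [ 529.78443985 -294.13968233   90.        ]
```

```bash
sed -i 's/,(T(735,26).*$/]/; s/,(S(595,26).*$/]/; s/zs+6/zs+4/' fit.py; python3 fit.py | head -4
python3 - <<'E'
from h import *
t=pickle.load(open("top0.pkl","rb"))
im=t["pixels"].mean(2)
# brightness profile along nest y at several nest x, on plane z=24 and z=14
for x in(-45,45):
  for z in(14.,24.):
    a=np.radians(8.); o=np.array([600,89,0.])
    ys=np.arange(-124,124,1.0)
    P=np.stack([o+[np.cos(a)*xx-np.sin(a)*y,np.sin(a)*xx+np.cos(a)*y,z] for y in ys for xx in(x-6,x,x+6)])
    p=proj(t,P).astype(np.float32)
    v=cv2.remap(im.astype(np.float32),p[:,0].reshape(1,-1),p[:,1].reshape(1,-1),cv2.INTER_LINEAR).reshape(-1,3).mean(1)
    for lo,hi in((-124,-106),(-8,10),(108,123)):
        m=(ys>=lo)&(ys<=hi); print(x,z,lo,v[m].round().astype(int).tolist())
E
```

```text
nest [599.57892299  87.83383149  15.56158915] 7.827792349768224
[[0.3, -0.4], [0.0, 0.8], [0.1, -0.7], [-0.5, -0.1], [-0.5, -0.1], [0.8, 0.4], [-0.3, -0.3], [0.4, 0.3]]
disc top [595.38503355 119.33218185  19.56158915] in nest 0.13514330023580712 31.776036884812033
disc side [596.50936419 117.79418664  19.56158915] in nest 1.0395283028409006 30.09924339233262
-45 14.0 -124 [104, 104, 103, 103, 103, 104, 107, 109, 109, 107, 101, 94, 87, 85, 86, 94, 101, 106, 110]
-45 14.0 -8 [113, 113, 112, 110, 106, 100, 91, 84, 81, 83, 89, 98, 106, 111, 113, 114, 113, 113, 113]
-45 14.0 108 [112, 110, 107, 100, 90, 80, 71, 68, 69, 76, 86, 95, 101, 105, 108, 108]
-45 24.0 -124 [105, 104, 104, 103, 104, 105, 108, 109, 109, 107, 100, 92, 86, 84, 88, 96, 102, 107, 111]
-45 24.0 -8 [113, 112, 110, 106, 99, 91, 84, 80, 83, 91, 100, 107, 111, 113, 114, 113, 113, 112, 112]
-45 24.0 108 [107, 100, 90, 80, 71, 68, 69, 75, 85, 95, 101, 105, 107, 108, 108, 108]
45 14.0 -124 [106, 106, 106, 106, 106, 106, 108, 110, 111, 110, 104, 97, 90, 87, 89, 96, 102, 107, 110]
45 14.0 -8 [114, 113, 113, 111, 107, 101, 93, 84, 78, 77, 81, 90, 99, 106, 110, 112, 113, 113, 113]
45 14.0 108 [113, 111, 108, 101, 91, 81, 72, 67, 67, 73, 82, 91, 98, 101, 103, 104]
45 24.0 -124 [106, 106, 106, 105, 106, 106, 108, 110, 111, 108, 102, 95, 88, 86, 89, 97, 103, 108, 111]
45 24.0 -8 [113, 113, 111, 107, 100, 91, 82, 77, 77, 82, 91, 99, 106, 110, 112, 113, 113, 113, 113]
45 24.0 108 [108, 102, 93, 82, 72, 66, 67, 72, 81, 91, 98, 102, 104, 105, 105, 105]
```

Candidates for the spatula: top px (native) (415,235) in the cradle, (514,231) and (460,352) loose on the bench. The one in the cradle is the smallest (handle 140 mm at height 97) and sits where the task says, as the enlarged crop confirms. In the crops, the disc (top 228,212) rests on the left, low seat, almost against the step line.

>>> step_arm([
  [0,0,0,0.176,1],
  [0,0,0,0.176,1],
  [0,0,0,0.175,1],
  [30,-46,0,0,1],
  [30,-46,0,0,1],
], squeeze=120)

```text
time_s: 0.72
ee_pos: [295.1, -531.5, 230.5]
tool_rot: [-180.0, 0.0, -10.6]
ft_force: [1.6, 1.0, 0.8]
finger_gap: 85.6
gripper_force: 0.0
```

>>> step_arm([
  [30,-46,0,0,1],
  [30,-46,0,0,1],
  [30,-46,0,0,1],
  [30,-46,0,0,1],
  [30,-46,0,0,1],
])

```text
time_s: 1.35
ee_pos: [485.0, -332.1, 231.0]
tool_rot: [180.0, 0.0, -10.5]
ft_force: [0.4, -0.7, 0.3]
finger_gap: 85.9
gripper_force: 0.0
```

>>> step_arm([
  [30,-46,0,0,1],
  [0,0,40,0,1],
  [0,0,30,0,1],
  [0,0,0,0,1],
  [0,0,0,0,1],
])

```text
time_s: 1.98
ee_pos: [522.5, -294.3, 162.4]
tool_rot: [180.0, -0.1, -10.5]
ft_force: [0.6, 1.2, 1.0]
finger_gap: 85.5
gripper_force: 0.0
```

>>> step_arm([
  [1.3,1.8,20,0,1],
  [0,0,25,0,1],
  [0,0,25,0,1],
  [0,0,21,0,1],
  [0,0,0,0,1],
])

```text
time_s: 2.6
ee_pos: [521.7, -295.4, 68.3]
tool_rot: [-179.9, 0.2, -10.5]
ft_force: [1.1, 1.1, -0.3]
finger_gap: 85.4
gripper_force: 0.0
```

```bash
python3 - <<'E'
from h import *
from station import viewer
t=viewer.capture("top");s=viewer.capture("side")
pickle.dump((t,s),open("g.pkl","wb"))
montage("pics/c3.png",crop(t,375,165,70,115,5),crop(s,305,165,90,80,4.8))
E
```

```text
(575, 782, 3)
```

View pics/c3.png

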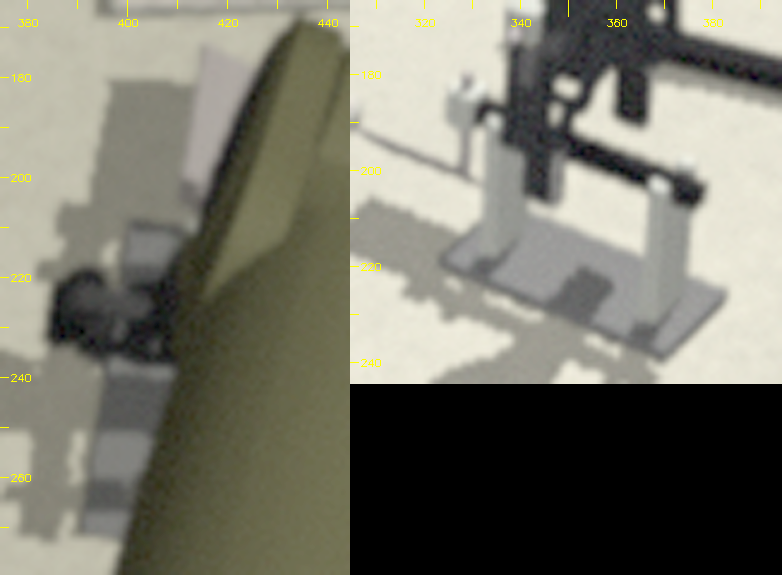

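The gripper straddles the handle between the two posts (side 345,185), with nothing touching. I'm closing it now.

>>> step_arm([
  [0,0,0,0,-1],
  [0,0,0,0,-1],
  [0,0,0,0,-1],
  [0,0,0,0,-1],
  [0,0,0,0,-1],
], squeeze=120)

```text
time_s: 3.32
ee_pos: [523.2, -296.0, 70.9]
tool_rot: [180.0, -0.0, -10.5]
ft_force: [-0.5, 0.1, 3.0]
finger_gap: 11.9
gripper_force: 117.4
```

>>> step_arm([
  [0,0,0,0,-1],
  [0,0,0,0,-1],
  [0,0,0,0,-1],
  [0,0,0,0,-1],
  [0,0,0,0,-1],
])

```text
time_s: 3.95
ee_pos: [523.2, -296.0, 70.8]
tool_rot: [180.0, -0.0, -10.5]
ft_force: [-1.7, 0.6, 6.1]
finger_gap: 12.1
gripper_force: 117.6
```

```bash
python3 - <<'E'
from station import readout
s=readout.read_state(); print(s["time_s"],s["ee_pos"],s["tool_rot"],s["finger_gap"],s["gripper_force"],s["ft_force"],s["ft_torque"])
E
```

```text
3.95 [ 523.20962088 -295.9791912    70.83349494] [ 1.79982384e+02 -2.29069196e-02 -1.04958007e+01] 12.112990662775758 117.57344841957092 [-1.6518654   0.57085139  6.0800825 ] [ 0.13902139  0.36104912 -0.03430465]
```

>>> step_arm([
  [0,0,-10,0,-1],
  [0,0,-20,0,-1],
  [0,0,-30,0,-1],
  [0,0,0,-0.1,-1],
  [0,0,0,-0.121,-1],
])

```text
time_s: 4.58
ee_pos: [523.6, -296.2, 132.1]
tool_rot: [179.9, -0.1, 2.4]
ft_force: [0.3, -0.3, -1.5]
finger_gap: 12.1
gripper_force: 117.0
```

>>> step_arm([
  [0,0,0,-0.1,-1],
  [0,-30,0,0,-1],
  [3,-50,0,0,-1],
  [3,-50,0,0,-1],
  [3,-50,0,0,-1],
])

```text
time_s: 5.2
ee_pos: [507.4, -114.9, 131.5]
tool_rot: [179.9, -0.1, 7.9]
ft_force: [0.9, 0.4, -1.1]
finger_gap: 12.0
gripper_force: 117.3
```

>>> step_arm([
  [3,-50,0,0,-1],
  [2,-50,0,0,-1],
  [0,-50,0,0,-1],
  [0,-50,0,0,-1],
  [0,-50,0,0,-1],
])

```text
time_s: 5.82
ee_pos: [477.9, 133.6, 131.6]
tool_rot: [180.0, -0.1, 7.9]
ft_force: [0.8, 1.3, -2.3]
finger_gap: 12.2
gripper_force: 117.3
```

>>> step_arm([
  [0,-36,0,0,-1],
  [0,0,20,0,-1],
  [0,0,20,0,-1],
  [0,0,0,0,-1],
  [0,0,0,0,-1],
])

```text
time_s: 6.45
ee_pos: [473.6, 167.8, 91.5]
tool_rot: [-180.0, -0.1, 7.9]
ft_force: [-0.5, 0.7, -0.6]
finger_gap: 12.1
gripper_force: 117.3
```

```bash
python3 - <<'E'
from h import *
from station import viewer,readout
t=viewer.capture("top");s=viewer.capture("side")
pickle.dump((t,s),open("n.pkl","wb"))
r=readout.read_state();print(r["time_s"],r["ee_pos"],r["tool_rot"],r["ft_force"],r["ft_torque"])
montage("pics/c4.png",crop(t,160,165,110,110,3.6),crop(s,205,230,100,120,4))
E
```

```text
6.55 [473.78377122 167.80003764  91.55903966] [ 1.79996832e+02 -1.20181939e-01  7.87731981e+00] [ 0.53691478  0.01146599 -1.04369707] [-0.02291907  0.04101776  0.03691158]
(480, 796, 3)
```

View pics/c4.png

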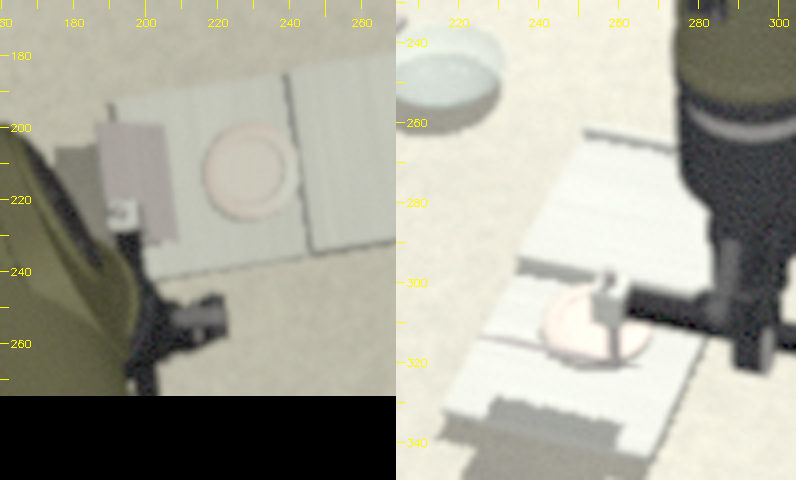

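```bash
python3 - <<'E'
from h import *
from scipy.optimize import least_squares
t,s=pickle.load(open("n.pkl","rb"))
a=np.radians(7.88);c,sn=np.cos(a),np.sin(a);R=np.array([[c,-sn,0],[sn,c,0],[0,0,1]])
def W(o,P): return np.array(P,float)@R.T+o
T=lambda x,y:(x/3.6+159.5,y/3.6+164.5);S=lambda x,y:((x-396)/4+204.5,y/4+229.5)
P=[(147,-17.7,-62),(72,-17.7,-62),(147,17.7,-26.6)]
uT=np.array([T(163,124),T(176,240),T(97,124)]);uS=np.array([S(480,336),S(638,366)])
def r(o):
    pt=proj(t,W(o,P))-uT; ps=proj(s,W(o,P[:2]))-uS
    return np.r_[pt.ravel(),ps.ravel()]
f=least_squares(r,[473,168,110],x_scale=5);print("handle origin eff",f.x,np.round(f.fun,1))
o=f.x;n0=np.array([600.3,86.2,15.])
print("low edge tip/heel in nest",(W(o,P[:2])-n0)@R)
# disc and seat heights: shift of disc by same cameras
uv=np.array([T(250,171)]);print("disc top",(onplane(t,uv,19)-n0)@R,"side",(onplane(s,[S(597,326)],19)-n0)@R)
E
```

```text
handle origin eff [476.58160686 169.43938012 105.68253645] [-0.4 -1.2 -0.1 -1.2 -1.2 -2.3  5.8  0.7 -1.   0.6]
low edge tip/heel in nest [[ 35.86185047  81.71502363  28.68253645]
 [-39.13814953  81.71502363  28.68253645]]
disc top [[ 0.09283876 33.97896441  4.        ]] side [[ 0.28880736 34.89175404  4.        ]]
```

The blade (top 195,215) is left of the disc, over the low seat, with its low edge about 25 mm up and parallel to the step. Next I lower it partway and measure again.

>>> step_arm([
  [0,0,6,0,-1],
  [0,0,6,0,-1],
  [0,0,6,0,-1],
  [0,0,0,0,-1],
  [0,0,0,0,-1],
])

```text
time_s: 7.18
ee_pos: [472.9, 167.7, 72.2]
tool_rot: [-180.0, 0.0, 7.9]
ft_force: [0.3, -0.2, -3.0]
finger_gap: 11.9
gripper_force: 117.3
```

```bash
python3 - <<'E'
from h import *
from station import viewer,readout
t=viewer.capture("top");s=viewer.capture("side")
pickle.dump((t,s),open("n2.pkl","wb"))
r=readout.read_state();print(r["time_s"],r["ee_pos"],r["tool_rot"],r["ft_force"],r["ft_torque"])
montage("pics/c5.png",crop(t,180,185,40,60,7),crop(s,210,300,70,55,7))
E
```

```text
7.275 [473.0547357  167.70193229  72.43989679] [ 1.79999224e+02 -1.63678628e-02  7.89773620e+00] [ 0.30681527  0.34584592 -1.93853578] [0.03618063 0.07300846 0.0102096 ]
(420, 770, 3)
```

View pics/c5.png

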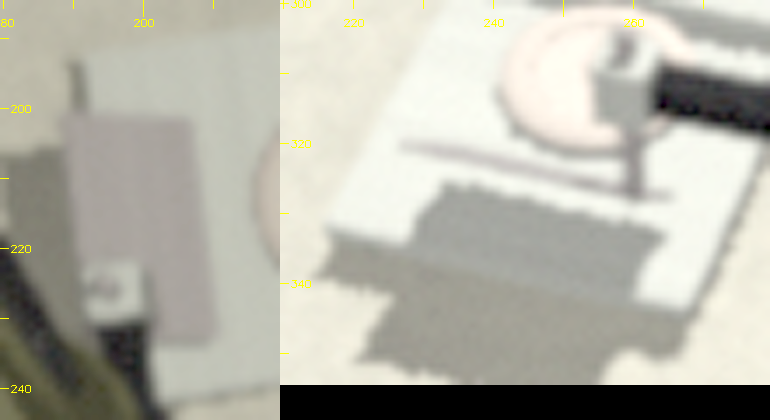

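```bash
python3 - <<'E'
from h import *
from scipy.optimize import least_squares
t,s=pickle.load(open("n2.pkl","rb"))
a=np.radians(7.9);c,sn=np.cos(a),np.sin(a);R=np.array([[c,-sn,0],[sn,c,0],[0,0,1]])
W=lambda o,P:np.array(P,float)@R.T+o
uT=np.array([(206.8,201.4),(210.2,232.6)]);uS=np.array([(226.6,320.4),(265.5,327.6)])
P=[(147,-17.7,-62),(72,-17.7,-62),(147,17.7,-26.6),(72,17.7,-26.6)]
r=lambda o:np.r_[(proj(t,W(o,P[:2]))-uT).ravel(),(proj(s,W(o,P[:2]))-uS).ravel()]
f=least_squares(r,[473,168,90],x_scale=5);print(f.x,f.fun.round(1))
n0=np.array([600.3,86.2,15.]);print((W(f.x,P)-n0)@R)
print("side proj low/up",proj(s,W(f.x,P)).round(1).tolist())
E
```

```text
[477.17572963 170.03242176  85.74726972] [-0.9 -2.  -0.4 -1.5  5.   0.3 -1.5  0.5]
[[ 36.56655419  82.25956652   8.74726972]
 [-38.43344581  82.25956652   8.74726972]
 [ 36.56655419 117.65956652  44.14726972]
 [-38.43344581 117.65956652  44.14726972]]
side proj low/up [[231.6, 320.7], [264.0, 328.1], [224.2, 320.7], [257.6, 328.3]]
```

>>> step_arm([
  [0,0,3,0,-1],
  [0,0,1,0,-1],
  [0,0,1,0,-1],
  [0,0,0,0,-1],
  [0,0,0,0,-1],
])

```text
time_s: 7.9
ee_pos: [472.9, 167.6, 67.3]
tool_rot: [180.0, 0.0, 7.9]
ft_force: [0.6, -0.7, -1.2]
finger_gap: 11.6
gripper_force: 117.3
```

>>> step_arm([
  [0,0,0.5,0,-1],
  [0,0,0,0,-1],
  [0,0,0.5,0,-1],
  [0,0,0,0,-1],
  [0,0,0,0,-1],
])

```text
time_s: 8.52
ee_pos: [472.9, 167.6, 66.3]
tool_rot: [180.0, 0.0, 7.9]
ft_force: [-0.2, -0.0, -2.6]
finger_gap: 11.7
gripper_force: 117.3
```

>>> step_arm([
  [0,0,0.5,0,-1],
  [0,0,0.5,0,-1],
  [0,0,0,0,-1],
  [0,0,0,0,-1],
  [0,0,0,0,-1],
])

```text
time_s: 9.15
ee_pos: [472.9, 167.6, 65.3]
tool_rot: [180.0, 0.0, 7.9]
ft_force: [0.4, 0.4, -1.5]
finger_gap: 12.1
gripper_force: 117.3
```

```bash
cat > r.py <<'E'
from station import readout
import numpy as np
s=readout.read_state()
for k in("time_s","ee_pos","ft_force","ft_torque"):print(k,np.round(s[k],3))
E
python3 r.py
```

```text
time_s 9.15
ee_pos [472.918 167.6    65.277]
ft_force [ 0.411  0.444 -1.494]
ft_torque [-0.004  0.067  0.003]
```

>>> step_arm([
  [0,0,0.5,0,-1],
  [0,0,0.5,0,-1],
  [0,0,0,0,-1],
  [0,0,0,0,-1],
  [0,0,0,0,-1],
])

```text
time_s: 9.78
ee_pos: [472.9, 167.6, 64.3]
tool_rot: [180.0, 0.0, 7.9]
ft_force: [-0.2, -0.4, -2.1]
finger_gap: 11.9
gripper_force: 117.3
```

```bash
python3 r.py
```

```text
time_s 9.775
ee_pos [472.895 167.611  64.283]
ft_force [-0.214 -0.361 -2.141]
ft_torque [-0.009  0.028 -0.022]
```

>>> step_arm([
  [0,0,0.5,0,-1],
  [0,0,0.5,0,-1],
  [0,0,0,0,-1],
  [0,0,0,0,-1],
  [0,0,0,0,-1],
])

```text
time_s: 10.4
ee_pos: [472.9, 167.6, 63.3]
tool_rot: [180.0, 0.0, 7.9]
ft_force: [-0.1, -0.3, -1.3]
finger_gap: 11.7
gripper_force: 117.3
```

```bash
python3 r.py
```

```text
time_s 10.4
ee_pos [472.88  167.644  63.267]
ft_force [-0.131 -0.337 -1.346]
ft_torque [-0.044  0.102  0.023]
```

>>> step_arm([
  [0,0,0.5,0,-1],
  [0,0,0.5,0,-1],
  [0,0,0,0,-1],
  [0,0,0,0,-1],
  [0,0,0,0,-1],
])

```text
time_s: 11.02
ee_pos: [472.8, 167.7, 62.4]
tool_rot: [180.0, 0.0, 7.9]
ft_force: [-1.7, -0.1, 1.1]
finger_gap: 11.9
gripper_force: 117.7
```

```bash
python3 r.py; python3 - <<'E'
from h import *
from station import viewer
t=viewer.capture("top");s=viewer.capture("side")
montage("pics/c6.png",crop(t,180,185,40,60,7),crop(s,210,300,70,55,7))
E
```

```text
time_s 11.025
ee_pos [472.807 167.693  62.36 ]
ft_force [-1.75  -0.127  1.131]
ft_torque [-0.06   0.355  0.028]
(420, 770, 3)
```

View pics/c6.png

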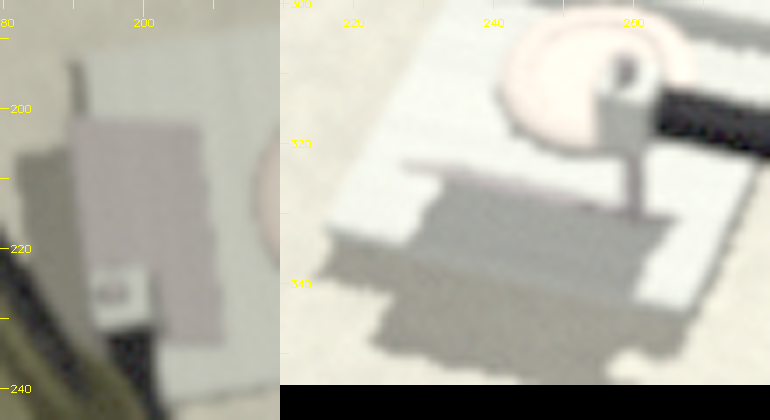

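The blade's edge now touches the seat: its shadow meets the edge in the side view (260,330), and vertical force has risen about 2.5 N. I raise it slightly and slide toward the disc.

>>> step_arm([
  [0,0,-0.5,0,-1],
  [0,3,0,0,-1],
  [0,3,0,0,-1],
  [0,2,0,0,-1],
  [0,2,0,0,-1],
])

```text
time_s: 11.75
ee_pos: [474.4, 157.5, 62.8]
tool_rot: [180.0, -0.0, 7.9]
ft_force: [0.4, -0.0, -0.9]
finger_gap: 12.0
gripper_force: 117.4
```

>>> step_arm([
  [0,2,0,0,-1],
  [0,2,0,0,-1],
  [0,2,0,0,-1],
  [0,2,0,0,-1],
  [0,2,0,0,-1],
])

```text
time_s: 12.38
ee_pos: [475.6, 148.3, 62.8]
tool_rot: [-180.0, -0.0, 7.9]
ft_force: [-0.7, 3.3, -0.9]
finger_gap: 12.0
gripper_force: 117.5
```

```bash
python3 r.py
```

```text
time_s 12.375
ee_pos [475.558 148.279  62.834]
ft_force [-0.656  3.281 -0.855]
ft_torque [0.73  0.129 0.298]
```

>>> step_arm([
  [0,1,0,0,-1],
  [0,1,0,0,-1],
  [0,0,0,0,-1],
  [0,0,0,0,-1],
  [0,0,0,0,-1],
])

```text
time_s: 13.0
ee_pos: [475.9, 145.9, 62.8]
tool_rot: [-180.0, -0.0, 7.9]
ft_force: [-0.6, 2.4, -0.3]
finger_gap: 11.8
gripper_force: 117.4
```

```bash
python3 r.py
```

```text
time_s 13.0
ee_pos [475.94  145.936  62.808]
ft_force [-0.637  2.449 -0.327]
ft_torque [0.785 0.064 0.339]
```

>>> step_arm([
  [0,1,0,0,-1],
  [0,1,0,0,-1],
  [0,1.5,0,0,-1],
  [0,1.5,0,0,-1],
  [0,0,0,0,-1],
])

```text
time_s: 13.62
ee_pos: [476.7, 140.5, 62.8]
tool_rot: [180.0, 0.0, 7.9]
ft_force: [0.9, 2.0, -0.0]
finger_gap: 11.8
gripper_force: 117.5
```

```bash
python3 r.py
```

```text
time_s 13.625
ee_pos [476.69  140.486  62.782]
ft_force [ 0.934  2.011 -0.016]
ft_torque [0.536 0.057 0.303]
```

>>> step_arm([
  [0,2,0,0,-1],
  [0,2,0,0,-1],
  [0,2,0,0,-1],
  [0,2,0,0,-1],
  [0,2,0,0,-1],
])

```text
time_s: 14.25
ee_pos: [478.0, 130.5, 62.8]
tool_rot: [180.0, 0.0, 7.9]
ft_force: [0.1, 1.5, -0.1]
finger_gap: 11.6
gripper_force: 117.5
```

```bash
python3 r.py
```

```text
time_s 14.25
ee_pos [478.038 130.533  62.76 ]
ft_force [ 0.064  1.507 -0.134]
ft_torque [ 0.52  -0.01   0.176]
```

>>> step_arm([
  [0,2,0,0,-1],
  [0,2,0,0,-1],
  [0,2,0,0,-1],
  [0,2,0,0,-1],
  [0,2,0,0,-1],
])

```text
time_s: 14.88
ee_pos: [479.4, 120.9, 62.8]
tool_rot: [180.0, 0.0, 7.9]
ft_force: [-0.1, 1.7, -0.3]
finger_gap: 12.1
gripper_force: 117.5
```

```bash
python3 r.py; python3 - <<'E'
from h import *
from station import viewer
t=viewer.capture("top");s=viewer.capture("side")
montage("pics/c7.png",crop(t,185,170,75,75,4.6),crop(s,215,270,90,80,4.9))
E
```

```text
time_s 14.875
ee_pos [479.381 120.879  62.791]
ft_force [-0.075  1.735 -0.349]
ft_torque [0.436 0.013 0.194]
(392, 786, 3)
```

View pics/c7.png

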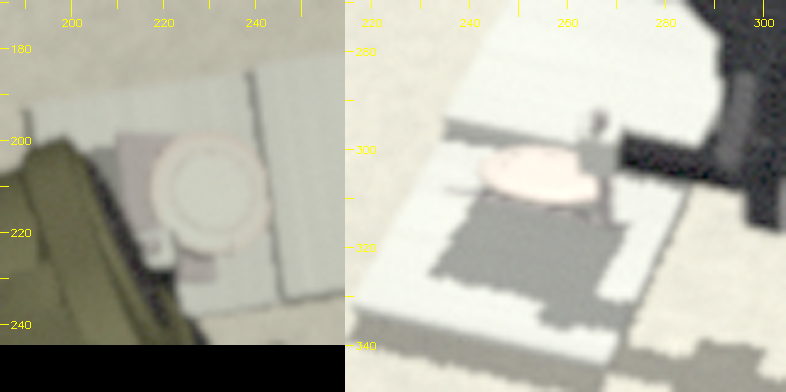

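The disc (top 229,211; side 254,305) is tilted on the blade, with its far rim at the step. It sits clear of the neck, so I continue.

>>> step_arm([
  [0,2,0,0,-1],
  [0,2,0,0,-1],
  [0,2,0,0,-1],
  [0,2,0,0,-1],
  [0,2,0,0,-1],
])

```text
time_s: 15.6
ee_pos: [480.7, 111.0, 62.8]
tool_rot: [180.0, 0.0, 7.9]
ft_force: [0.3, 2.2, -0.3]
finger_gap: 11.6
gripper_force: 117.5
```

>>> step_arm([
  [0,2,0,0,-1],
  [0,2,0,0,-1],
  [0,2,0,0,-1],
  [0,2,0,0,-1],
  [0,0,0,0,-1],
])

```text
time_s: 16.23
ee_pos: [481.9, 102.9, 62.8]
tool_rot: [180.0, -0.0, 7.9]
ft_force: [-1.1, 0.2, -0.5]
finger_gap: 11.6
gripper_force: 117.4
```

```bash
python3 r.py
```

```text
time_s 16.225
ee_pos [481.875 102.946  62.788]
ft_force [-1.105  0.207 -0.466]
ft_torque [ 0.216 -0.021  0.139]
```

>>> step_arm([
  [0,1.5,0,0,-1],
  [0,1.5,0,0,-1],
  [0,1.5,0,0,-1],
  [0,1.5,0,0,-1],
  [0,0,0,0,-1],
])

```text
time_s: 16.85
ee_pos: [482.7, 96.9, 62.8]
tool_rot: [180.0, 0.0, 7.9]
ft_force: [-0.6, 1.9, -0.5]
finger_gap: 11.7
gripper_force: 117.4
```

```bash
python3 r.py
```

```text
time_s 16.85
ee_pos [482.684  96.938  62.762]
ft_force [-0.624  1.885 -0.46 ]
ft_torque [0.24  0.007 0.09 ]
```

>>> step_arm([
  [0,-1.8,-2,0,-1],
  [0,-1.8,-2,0,-1],
  [0,-1.8,-2,0,-1],
  [0,-1.8,-2,0,-1],
  [0,-1.8,-2,0,-1],
])

```text
time_s: 17.48
ee_pos: [481.4, 106.3, 72.9]
tool_rot: [180.0, 0.0, 7.9]
ft_force: [-0.3, 0.3, -2.3]
finger_gap: 12.0
gripper_force: 117.2
```

>>> step_arm([
  [0,-1.8,-2,0,-1],
  [0,-1.8,-2,0,-1],
  [0,-1.8,-2,0,-1],
  [0,-1.8,-2,0,-1],
  [0,-1.8,-2,0,-1],
])

```text
time_s: 18.1
ee_pos: [480.1, 115.3, 82.9]
tool_rot: [180.0, 0.0, 7.9]
ft_force: [0.7, 0.0, -2.3]
finger_gap: 11.8
gripper_force: 117.2
```

```bash
python3 r.py; python3 - <<'E'
from h import *
from station import viewer
t=viewer.capture("top");s=viewer.capture("side")
pickle.dump((t,s),open("m.pkl","wb"))
# disc: print pinkish/bright row extents vs background via diff with start
for nm,c in(("top",t),("side",s)):
    a=pickle.load(open(nm+"0.pkl","rb"))["pixels"].astype(int);b=c["pixels"].astype(int)
    p=(b[:,:,0]-b[:,:,2]); 
    x0,x1,y0,y1=(185,265,165,245) if nm=="top" else (205,275,262,345)
    q=p[y0:y1:3,x0:x1:2]
    print(nm,x0,y0)
    for r in q: print("".join("#" if v>22 else "+" if v>16 else "." if v>8 else " " for v in r))
E
```

```text
time_s 18.1
ee_pos [480.148 115.25   82.896]
ft_force [ 0.69   0.006 -2.337]
ft_torque [ 0.017  0.128 -0.005]
top 185 165
++++++++++++++++++++++++++++++++++++++++
++++++++++++++++++++++++++++++++++++++++
++++++++++++++++++++++++++++++++++++++++
++++++++++++++++++++++++++++++++++++++++
++++++++++++++++++++++++++++++++++++++++
+++++++++++++++++++++++++++++++++++++++.
+++++++++++++++++++++++++++++...........
++++++++++++++++++++++++................
+++++++++++++.............. ............
++++....................... ............
+++......................... ...........
+++...................++.... ...........
+++........  .......+#####+. ...........
+...+++++..   .....++++#++##............
+...++++++.   .....++####+#++...........
.++++++++++.  ......++#++##++...........
++++.++++++.   .....+++###+##+..........
++++++++++++.  ......+#+++###+..........
+++++.+++++++.  ......++++++#...........
+++#+.+++++++.   .....++++##............
#++++..+++++++.     .......... .........
+++++++++++++.+     ....................
+++++++++++++.+.  .  ......... .........
++++++++++++#+...  . .......... ...
[... 449 characters left out ...]
.......... . ...
#+#++#+++++++++#.............   .  
++#+######+++#++.............      
#+++++###+#+++#.     .  .....      
##++#+#++++++#+     +#+...  ...  ..
#+##+###+++#++... .. .++######+   .
++#+##++##+#+.........    ....+. . 
###+++++##++........               
+#++++++#+#+.......              ..
++####+++++.....                 ..
#####+++#+......                ...
++###++++......                   .
###+++++......                   ..
++##+#+......                   ...
+###+++.......                 ....
#+#+++.. .........            .... 
###++#..     ...........           
###+++........     .....          +
+++#+++............      . .. .. .#
+#####+++#++++.............      ..
```

The image print shows the disc at about 45°: top columns 223–243, rows 201–222, and edge-on in the side view. Its foot is at the step and the blade edge is now near mid-disc, so I tip it upright.

>>> step_arm([
  [0,1.6,-0.7,0,-1],
  [0,1.6,-0.7,0,-1],
  [0,1.6,-0.7,0,-1],
  [0,1.6,-0.8,0,-1],
  [0,1.6,-0.8,0,-1],
])

```text
time_s: 18.82
ee_pos: [481.3, 107.1, 86.6]
tool_rot: [180.0, -0.0, 7.9]
ft_force: [0.1, 1.1, -1.0]
finger_gap: 12.0
gripper_force: 117.3
```

>>> step_arm([
  [0,1.1,-1,0,-1],
  [0,1.1,-1,0,-1],
  [0,1.1,-1,0,-1],
  [0,1.1,-1,0,-1],
  [0,1.1,-1,0,-1],
])

```text
time_s: 19.45
ee_pos: [482.0, 101.5, 91.5]
tool_rot: [180.0, 0.0, 7.9]
ft_force: [-0.1, 0.1, -1.8]
finger_gap: 12.3
gripper_force: 117.2
```

```bash
cat > d.py <<'E'
from h import *
from station import viewer
t=viewer.capture("top")
b=t["pixels"].astype(int);p=b[:,:,0]-b[:,:,2]
for r in p[189:240:3,205:300:2]: print("".join("#" if v>22 else "+" if v>16 else "." if v>8 else " " for v in r))
E
python3 r.py; python3 d.py
```

```text
time_s 19.45
ee_pos [482.002 101.545  91.519]
ft_force [-0.055  0.135 -1.753]
ft_torque [0.091 0.114 0.002]
++++........................................++++
................. ..........................++++
.......................................... .++++
...............++. ....................... ..+++
+++..  .......++++...........................+++
+++++  ..... .+++++..........................+++
+++++.  .... .+#+++..........................+++
++++++  ....  +++++........................ .+++
++++++.  .... .#+++...........................++
+++++++   .... +++++..........................++
+++++++.  .... .+++......................... .++
.+++++++.  ......++. .........................++
+++++++..    ....... .........................++
+++++++.+.     ..... .....................  ..++
++++++++..  ........ .................++++++++++
++++++#+.+.  . .....  .......+++++++++++++++++++
++.++#+++.+. .+ ...+++++++++++++++++++++++++++++
```

>>> step_arm([
  [0,1.2,-0.8,0,-1],
  [0,1.2,-0.8,0,-1],
  [0,1.2,-0.8,0,-1],
  [0,1.2,-0.8,0,-1],
  [0,1.2,-0.8,0,-1],
])

```text
time_s: 20.12
ee_pos: [482.9, 95.7, 95.6]
tool_rot: [180.0, -0.0, 7.9]
ft_force: [-0.1, 0.1, -1.0]
finger_gap: 11.5
gripper_force: 117.3
```

>>> step_arm([
  [0,1,-0.4,0,-1],
  [0,1,-0.4,0,-1],
  [0,1,-0.4,0,-1],
  [0,1,-0.4,0,-1],
  [0,0,0,0,-1],
])

```text
time_s: 20.75
ee_pos: [483.5, 91.7, 97.1]
tool_rot: [180.0, -0.0, 7.9]
ft_force: [0.1, -0.6, -1.6]
finger_gap: 12.2
gripper_force: 117.3
```

```bash
python3 r.py; python3 d.py
```

```text
time_s 20.75
ee_pos [483.461  91.698  97.131]
ft_force [ 0.052 -0.551 -1.635]
ft_torque [0.019 0.027 0.035]
+++.............. ..........................++++
................. ..........................++++
............................................++++
..+.++.................................... .++++
...++++.  ....... .+...................... ..+++
+.++++++.  ...... .+.........................+++
++++++++.  ...... ...........................+++
++.++++++.  .....  ..........................+++
++.+++++++   ..... .+...................... ..++
#+.+++++++   ..... .+.........................++
#+..++++++.  .......+....................... .++
++..+++++++.   ...............................++
++++++++++++    .... ....................... ..+
++++.+++++.+.   .......................... ...++
+++++++++#+.+  ..... .................++++++++++
+++++++++#+...  . ..  .......+++++++++++++++++++
+++++++##+++.+. .. +++++++++++++++++++++++++++++
```

>>> step_arm([
  [0,0.8,0,0,-1],
  [0,0.8,0,0,-1],
  [0,0.8,0,0,-1],
  [0,0.8,0,0,-1],
  [0,0,0,0,-1],
])

```text
time_s: 21.42
ee_pos: [483.8, 88.6, 97.1]
tool_rot: [180.0, 0.0, 7.9]
ft_force: [-0.9, 0.4, -2.4]
finger_gap: 11.9
gripper_force: 117.3
```

```bash
python3 r.py; python3 d.py
```

```text
time_s 21.425
ee_pos [483.845  88.573  97.064]
ft_force [-0.864  0.385 -2.369]
ft_torque [-0.047  0.058 -0.03 ]
+++.............. ..........................++++
................. ..........................++++
.................. .........................++++
....+++............+++++.................. .++++
...++++++  .......+++++++++............... ..+++
++.+++++..  .......+++++++++.................+++
++.+++++.+  .......+++++++++.................+++
+++.++++++.  ......++++.++................. .+++
+++.+++++++   .....++++.................... .+++
++#.+++++++.  . ....++........................++
#+#..++++++.   .....++...................... .++
#++..+++++++.   ....+++++................... .++
+++++++++++.+   ............................ ..+
+++++++++++.+.  .... ....................  ...++
++++++++++++.+  .... .................++++++++++
+++++++++#+#...  . .  .......+++++++++++++++++++
++++++++#+##+.+. . .++++++++++++++++++++++++++++
```

>>> step_arm([
  [0,0,0,0,-1],
  [0,0,0,0,-1],
  [0,0,0,0,-1],
  [0,0,0,0,-1],
  [0,0,0,0,-1],
])

```text
time_s: 22.1
ee_pos: [483.9, 88.7, 97.1]
tool_rot: [180.0, -0.0, 7.9]
ft_force: [-0.1, 0.0, -1.3]
finger_gap: 11.8
gripper_force: 117.3
```

```bash
python3 r.py; python3 d.py; python3 - <<'E'
from h import *
from station import viewer
s=viewer.capture("side");t=viewer.capture("top")
pickle.dump((t,s),open("f.pkl","wb"))
b=s["pixels"].astype(int)
for c in (0,):
  for r in b[262:330:2,210:300:2,0]: print("".join(chr(33+min(90,v//3)) for v in r))
E
```

```text
time_s 22.1
ee_pos [483.866  88.656  97.107]
ft_force [-0.058  0.027 -1.31 ]
ft_torque [-0.011  0.076  0.016]
+++.............. ..........................++++
................. ..........................++++
.................. ....................... .++++
.....+.............++++++................. ..+++
...++++++  .......+++++++++............... ..+++
++.++++++.  .......+++++++++.................+++
++.+++++++  .......+++++++................. .+++
+++.++++++.  ......+++++++...................+++
+++.+++++++   .....++++++.................. ..++
+++.+++++++.  . ....+++.......................++
###..+++++++   .....++...................... .++
#+#..+++++.+    ....+++++.....................++
+++++++++++.+   ...............................+
+++++.+++++.+.   ... ..................... ...++
++++++++++#+.+  .... .................++++++++++
++++++++++++...  . .  .......+++++++++++++++++++
++++++++#+#++..... .++++++++++++++++++++++++++++
@???BETY[\^]\]]^_^_]]PRUZ^_`_^^^_^^_^\[]^^W.(
WUVUXZ]^]]]]]^\]^]^]]NFHFFKPUZ]_^]\^_]]^_]]@(
^]^^\\\^^_]]^^]]\]^]_^^^YVUGHIFKPUZ]___^^]^C*
^]^^]\]^_^^^^^]\\]\
[... 706 characters left out ...]
aa`^CE^]\\
^\\__^]\]]\\^__[[YKECFGGGOVbagjh\]``abS?R]\[\
^^`^^]\\]][]`_`_``_PAEHHGGFHHM`SHSX]_^GF]^]\]
^^_]\^_]]^^aaaa``]^H@@BFIIJIHFFBBBCFJL?S]]^[]
\[Z\\]^^\\_``_`aTCKF@AAAAABAAA@BGFDBBAE\]\\]]
]\[\\]^^[]``_`_TA@AA@AAAA@AAA@ET^_\WIER]]]]\\
][Z[[]\\\`aaaa]D@@AAA@AAA@AAADY]_^__]HZ]]^^]\
\]]\[]\\]abaaaSAAA@AAAAA@@@@A@ADZ'''UI^^]\]\]
]^^]]]\]`aabb^FBBBA@AAAA@AA@AA@J____IX^^\[\\^
]_][][[_aaaa^JBABA@BAAA@@A@@@@E]_``XL_^\[]\\\
\^]Z[[\_'''`NAAABAAAAAAAAAAAA@S'''_JW^][\\]^]
\^\ZZ[_aaaa^I@@@@AABAABAAAABAF^'''YH[]^]]]\^^
[]\Z[['''aa`ZONDBAA@AAAABAAABVa'''JV^_]]]^^^\
\[\]]_'''aaaaaa^WUOCABA@AAAAK`aa`]K\]^^_'''_]
\\[[\'''`aaaaa``aba^W[NBAB@AFIV\`OT]]\^^^^_^^
]]\\_''''''`aaabaaaaaa^FAA@AAA@BGC[^\\\]__`^]
```

```bash
python3 - <<'E'
from h import *
t,s=pickle.load(open("f.pkl","rb"))
a=pickle.load(open("top0.pkl","rb"));b0=a["pixels"].astype(int);b=t["pixels"].astype(int)
d=(b-b0)
g=cv2.GaussianBlur(d.astype(np.float32),(3,3),0)
print("top rows 186..240/2, cols 205..300/1.5: R diff")
for y in range(186,240,2):
    print(y,"".join((lambda v:"-" if v<-8 else "~" if v<-4 else " " if v<4 else "+" if v<8 else "#")(g[y,x].mean()) for x in range(205,295)))
E
```

```text
top rows 186..240/2, cols 205..300/1.5: R diff
186 ##########################################################################################
188 ##########################################################################################
190 ##########################################################################################
192 #######+  -----       +++++++####+++######################################################
194 ###+ -------------------------~~-~ +######################################################
196 ## -------------------------------~+######################################################
198 ---------------------------------- #######################################################
200 ----------------------------------~#######################################################
202 -----------------------------------+######################################################
204 ----------------------------------- ######################################################
206 ------------------------------------ #####################################################
208 ----
[... 811 characters left out ...]
###################################
226 ---------------------------------~  ~~ +##################################################
228 --------------------------------- #####################################################+++
230 ---------------------------------- #######################################################
232 ------------------------------------ #####################################################
234 --------------------------------------+###################################################
236 --------------------------------------- +#################################################
238 ----------------------------------------~+##########++ ++#################################
```

>>> step_arm([
  [0,-3,-1,0,-1],
  [0,-8,-3,0,-1],
  [0,-12,-3,0,-1],
  [0,-14,0,0,-1],
  [0,-8,0,0,-1],
])

```text
time_s: 22.88
ee_pos: [477.3, 135.0, 104.2]
tool_rot: [-180.0, -0.0, 8.0]
ft_force: [-0.6, -0.4, -1.6]
finger_gap: 11.7
gripper_force: 117.3
```

```bash
python3 - <<'E'
from h import *
from station import viewer
s=viewer.capture("side");t=viewer.capture("top")
pickle.dump((t,s),open("f2.pkl","wb"))
montage("pics/c8.png",crop(t,205,165,95,80,4.1),crop(s,210,245,95,95,4.2))
E
```

```text
(399, 788, 3)
```

View pics/c8.png

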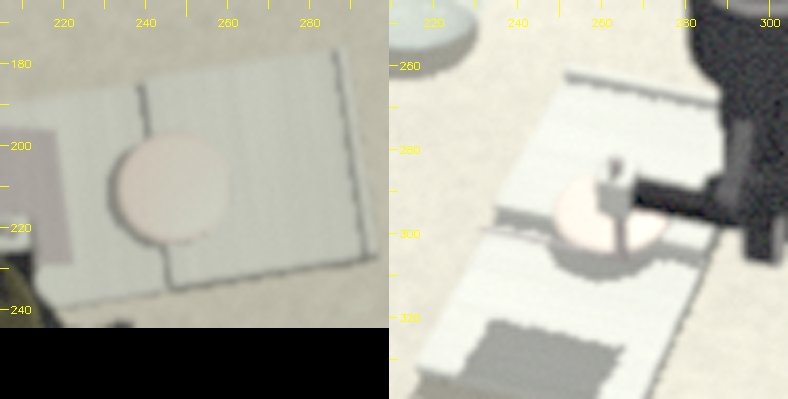

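The disc lies flat, plain face up: top centre (246,210), step at column 241, landing to the right. It overhangs the step by about 20 mm, so I'll nudge it fully onto the landing with the blade edge at band height.

>>> step_arm([
  [0,0,8,0,-1],
  [0,0,8,0,-1],
  [0,0,8,0,-1],
  [0,0,4.5,0,-1],
  [0,0,0,0,-1],
])

```text
time_s: 23.6
ee_pos: [477.3, 133.1, 75.1]
tool_rot: [-180.0, 0.1, 7.9]
ft_force: [-0.4, 1.1, -1.3]
finger_gap: 12.0
gripper_force: 117.3
```

>>> step_arm([
  [0,6,0,0,-1],
  [0,6,0,0,-1],
  [0,4,0,0,-1],
  [0,2,0,0,-1],
  [0,2,0,0,-1],
])

```text
time_s: 24.22
ee_pos: [480.4, 113.3, 75.6]
tool_rot: [180.0, -0.0, 7.9]
ft_force: [0.1, -0.6, -1.1]
finger_gap: 12.3
gripper_force: 117.3
```

```bash
python3 r.py; python3 - <<'E'
from h import *
t,s=pickle.load(open("f2.pkl","rb"))
a=np.radians(7.9);c,sn=np.cos(a),np.sin(a);R=np.array([[c,-sn,0],[sn,c,0],[0,0,1]]);n0=np.array([600.3,86.2,15.])
print((onplane(t,[(246.3,210.5),(231.9,211)],29)-n0)@R)
E
```

```text
time_s 24.225
ee_pos [480.449 113.347  75.638]
ft_force [ 0.148 -0.639 -1.13 ]
ft_torque [-0.025 -0.011 -0.023]
[[-4.6961441  -7.12541027 14.        ]
 [-0.83605475 25.62866137 14.        ]]
```

>>> step_arm([
  [0,1.5,0,0,-1],
  [0,1.5,0,0,-1],
  [0,1.5,0,0,-1],
  [0,1.5,0,0,-1],
  [0,1.5,0,0,-1],
])

```text
time_s: 24.85
ee_pos: [481.5, 106.0, 75.6]
tool_rot: [-180.0, -0.0, 7.9]
ft_force: [0.1, 0.8, -1.1]
finger_gap: 11.8
gripper_force: 117.3
```

```bash
python3 r.py; cat > d2.py <<'E'
from h import *
from station import viewer
t=viewer.capture("top");g=cv2.GaussianBlur(t["pixels"].astype(np.float32).mean(2),(3,3),0)
for y in(204,210,216): print(y,g[y,215:285].round().astype(int).tolist())
E
python3 d2.py
```

```text
time_s 24.85
ee_pos [481.457 106.027  75.588]
ft_force [ 0.078  0.75  -1.146]
ft_torque [0.204 0.122 0.056]
204 [48, 68, 85, 94, 97, 97, 97, 97, 98, 99, 99, 99, 98, 98, 98, 97, 96, 96, 96, 93, 88, 87, 98, 114, 125, 129, 129, 130, 130, 131, 131, 132, 132, 132, 132, 132, 132, 133, 133, 133, 134, 134, 134, 134, 134, 133, 131, 128, 127, 127, 128, 129, 129, 129, 129, 129, 129, 128, 127, 127, 126, 126, 126, 126, 126, 126, 126, 126, 126, 126]
210 [18, 17, 28, 50, 75, 91, 96, 97, 98, 99, 99, 100, 99, 98, 98, 98, 98, 97, 97, 98, 102, 112, 123, 128, 129, 130, 130, 130, 130, 131, 131, 132, 132, 132, 133, 134, 134, 134, 134, 134, 134, 135, 135, 135, 134, 132, 130, 130, 129, 128, 127, 128, 129, 129, 128, 128, 128, 128, 128, 126, 126, 126, 126, 125, 126, 126, 126, 125, 125, 125]
216 [38, 32, 24, 20, 21, 31, 53, 77, 94, 100, 101, 100, 100, 98, 98, 98, 98, 98, 98, 97, 97, 98, 105, 116, 125, 129, 130, 131, 131, 132, 132, 133, 133, 133, 134, 134, 135, 135, 136, 136, 136, 136, 137, 137, 136, 135, 133, 130, 129, 128, 128, 127, 128, 129, 128, 128, 128, 128, 127, 127, 126, 126, 126, 126, 126, 126, 126, 126, 125, 125]
```

>>> step_arm([
  [0,1.5,0,0,-1],
  [0,1.5,0,0,-1],
  [0,1.5,0,0,-1],
  [0,1.5,0,0,-1],
  [0,1.5,0,0,-1],
])

```text
time_s: 25.52
ee_pos: [482.5, 98.5, 75.6]
tool_rot: [180.0, 0.0, 7.9]
ft_force: [1.3, 0.8, -1.7]
finger_gap: 11.9
gripper_force: 117.3
```

```bash
python3 r.py;python3 d2.py
```

```text
time_s 25.525
ee_pos [482.477  98.463  75.583]
ft_force [ 1.259  0.832 -1.734]
ft_torque [0.227 0.161 0.071]
204 [35, 33, 30, 26, 31, 51, 74, 91, 97, 97, 98, 98, 99, 100, 100, 99, 98, 99, 98, 97, 97, 97, 94, 88, 88, 98, 113, 124, 128, 129, 130, 130, 131, 131, 132, 132, 132, 132, 132, 133, 133, 133, 133, 134, 134, 134, 134, 134, 134, 133, 132, 131, 130, 129, 129, 129, 129, 128, 127, 127, 126, 126, 126, 126, 126, 126, 126, 126, 126, 126]
210 [39, 38, 38, 37, 31, 23, 20, 29, 51, 75, 90, 97, 98, 99, 99, 99, 99, 98, 99, 99, 98, 98, 99, 102, 109, 119, 126, 129, 130, 130, 131, 131, 131, 132, 132, 132, 133, 133, 134, 134, 134, 134, 134, 134, 135, 135, 135, 135, 135, 135, 133, 131, 130, 130, 129, 128, 128, 128, 128, 127, 126, 126, 126, 126, 127, 127, 126, 125, 125, 125]
216 [40, 40, 39, 38, 39, 40, 35, 27, 22, 22, 31, 52, 76, 95, 103, 105, 103, 100, 98, 98, 98, 98, 98, 97, 96, 98, 107, 120, 127, 130, 130, 131, 131, 132, 132, 133, 134, 134, 135, 135, 136, 136, 136, 136, 136, 137, 136, 135, 132, 130, 128, 128, 128, 129, 128, 128, 128, 128, 128, 128, 127, 126, 126, 126, 126, 127, 127, 126, 125, 125]
```

>>> step_arm([
  [0,1.5,0,0,-1],
  [0,1.5,0,0,-1],
  [0,1.5,0,0,-1],
  [0,1.5,0,0,-1],
  [0,1.5,0,0,-1],
])

```text
time_s: 26.2
ee_pos: [483.5, 91.0, 75.6]
tool_rot: [180.0, 0.0, 7.9]
ft_force: [-0.3, 0.3, -2.5]
finger_gap: 11.8
gripper_force: 117.3
```

>>> step_arm([
  [0,1.5,0,0,-1],
  [0,1.5,0,0,-1],
  [0,1.5,0,0,-1],
  [0,1.5,0,0,-1],
  [0,1.5,0,0,-1],
])

```text
time_s: 26.82
ee_pos: [484.5, 83.7, 75.6]
tool_rot: [180.0, 0.0, 7.9]
ft_force: [0.7, 1.2, -1.7]
finger_gap: 11.9
gripper_force: 117.3
```

>>> step_arm([
  [0,1,0,0,-1],
  [0,1,0,0,-1],
  [0,1,0,0,-1],
  [0,0.5,0,0,-1],
  [0,0,0,0,-1],
])

```text
time_s: 27.45
ee_pos: [485.0, 80.2, 75.6]
tool_rot: [180.0, 0.0, 7.9]
ft_force: [0.4, 1.1, -1.8]
finger_gap: 11.5
gripper_force: 117.3
```

```bash
python3 r.py;python3 d2.py
```

```text
time_s 27.45
ee_pos [484.984  80.165  75.569]
ft_force [ 0.404  1.127 -1.84 ]
ft_torque [ 0.187 -0.016  0.071]
204 [29, 26, 27, 31, 35, 37, 37, 38, 38, 39, 39, 39, 38, 36, 35, 32, 27, 32, 52, 76, 92, 98, 99, 99, 98, 98, 98, 98, 97, 98, 102, 105, 108, 113, 122, 128, 130, 130, 130, 130, 131, 131, 132, 132, 132, 132, 133, 133, 133, 133, 134, 134, 134, 134, 135, 135, 135, 134, 132, 130, 128, 126, 126, 126, 127, 126, 126, 126, 126, 126]
210 [39, 38, 34, 29, 31, 37, 40, 40, 39, 39, 39, 39, 39, 39, 38, 38, 37, 31, 24, 21, 30, 53, 79, 94, 98, 99, 99, 99, 98, 98, 98, 100, 107, 118, 126, 129, 130, 130, 131, 131, 131, 132, 132, 133, 133, 133, 134, 134, 134, 134, 135, 135, 135, 136, 136, 136, 136, 135, 132, 129, 127, 126, 126, 126, 126, 126, 126, 125, 125, 125]
216 [44, 44, 43, 37, 30, 30, 35, 39, 40, 39, 39, 39, 39, 40, 40, 39, 37, 38, 38, 33, 26, 21, 26, 44, 66, 82, 92, 97, 98, 98, 98, 99, 101, 103, 105, 111, 121, 127, 130, 131, 132, 132, 133, 133, 134, 135, 135, 135, 136, 136, 136, 137, 137, 136, 135, 132, 129, 128, 128, 127, 127, 126, 126, 126, 126, 127, 127, 126, 125, 125]
```

The disc's right rim is now at column 273 and the blade edge is about 8 mm beyond the step, so the disc is fully on the landing. I back off and carry the spatula home.

>>> step_arm([
  [0,-3,0,0,-1],
  [0,-8,0,0,-1],
  [0,-14,0,0,-1],
  [0,0,-25,0,-1],
  [0,0,-30,0,-1],
])

```text
time_s: 28.12
ee_pos: [480.6, 106.4, 130.7]
tool_rot: [-180.0, 0.1, 8.0]
ft_force: [0.5, -0.8, -1.3]
finger_gap: 11.6
gripper_force: 117.3
```

>>> step_arm([
  [0,0,0,0,-1],
  [0,25,0,0,-1],
  [-2,45,0,0,-1],
  [-2,45,0,0,-1],
  [-2,45,0,0,-1],
])

```text
time_s: 28.75
ee_pos: [497.0, -54.9, 129.3]
tool_rot: [-180.0, 0.1, 7.9]
ft_force: [-0.5, 0.5, -1.4]
finger_gap: 11.8
gripper_force: 117.4
```

>>> step_arm([
  [-2,45,0,0,-1],
  [-2,45,0,0,-1],
  [-2,45,0,0,-1],
  [-2,45,0,0,-1],
  [0,45,0,0,-1],
])

```text
time_s: 29.38
ee_pos: [520.2, -278.8, 128.9]
tool_rot: [-179.9, 0.1, 7.9]
ft_force: [0.4, 0.4, -0.9]
finger_gap: 11.7
gripper_force: 117.4
```

>>> step_arm([
  [0,18,0,0,-1],
  [0,0,0,0.12,-1],
  [0,0,0,0.12,-1],
  [0,0,0,0.081,-1],
  [0,0,0,0,-1],
])

```text
time_s: 30.0
ee_pos: [523.1, -294.4, 129.5]
tool_rot: [-179.9, 0.1, -10.3]
ft_force: [0.6, 1.1, -1.1]
finger_gap: 12.1
gripper_force: 117.4
```

```bash
cat > c.py <<'E'
from station import readout
import numpy as np
s=readout.read_state();p=s["ee_pos"];y=np.radians(s["tool_rot"][2]);d=np.array([523.2,-296.0])-p[:2]
print(s["time_s"],np.round(p,2),np.round(s["tool_rot"],2),"tx",d@[np.cos(y),np.sin(y)],"ty",d@[np.sin(y),-np.cos(y)],"tz",p[2]-71)
E
python3 c.py; python3 d2.py
```

```text
30.0 [ 523.08 -294.4   129.52] [-1.7994e+02  9.0000e-02 -1.0350e+01] tx 0.4039211988799036 ty 1.5524227301318985 tz 58.518059969636624
204 [132, 134, 134, 134, 134, 134, 134, 133, 132, 131, 131, 130, 130, 130, 130, 130, 130, 131, 131, 131, 130, 129, 128, 128, 125, 113, 96, 95, 111, 124, 127, 123, 117, 117, 125, 131, 134, 134, 134, 134, 135, 135, 136, 135, 136, 136, 136, 137, 137, 137, 137, 138, 138, 138, 139, 139, 139, 138, 136, 134, 131, 130, 130, 130, 130, 130, 130, 130, 130, 130]
210 [131, 132, 133, 133, 133, 133, 133, 133, 132, 131, 130, 130, 129, 129, 130, 130, 130, 130, 130, 130, 130, 129, 128, 128, 128, 125, 113, 97, 99, 114, 122, 118, 115, 121, 130, 134, 134, 134, 135, 135, 136, 136, 136, 136, 136, 137, 138, 138, 138, 139, 139, 139, 139, 140, 140, 140, 140, 139, 137, 133, 131, 130, 129, 129, 130, 130, 130, 129, 129, 129]
216 [130, 131, 132, 133, 133, 132, 132, 132, 132, 131, 130, 130, 129, 129, 129, 130, 130, 129, 128, 128, 129, 129, 128, 127, 127, 128, 125, 112, 98, 102, 118, 126, 123, 116, 111, 115, 124, 131, 134, 135, 136, 136, 137, 137, 138, 138, 139, 140, 140, 140, 140, 141, 141, 140, 138, 135, 133, 132, 132, 130, 126, 117, 103, 89, 79, 75, 74, 73, 72, 71]
```

>>> step_arm([
  [0.4,1.5,0,0,-1],
  [0,0,12,0,-1],
  [0,0,12,0,-1],
  [0,0,6,0,-1],
  [0,0,0,0,-1],
])

```text
time_s: 30.68
ee_pos: [522.6, -297.3, 99.6]
tool_rot: [-180.0, 0.1, -10.5]
ft_force: [0.0, 0.3, -1.1]
finger_gap: 11.7
gripper_force: 117.4
```

```bash
python3 c.py
```

```text
30.675 [ 522.64 -297.35   99.59] [-1.7997e+02  9.0000e-02 -1.0490e+01] tx 0.3047737530928775 ty -1.4268653331708558 tz 28.594878742038944
```

>>> step_arm([
  [0.3,-1.2,8,0,-1],
  [0,0,8,0,-1],
  [0,0,5,0,-1],
  [0,0,4,0,-1],
  [0,0,0,0,-1],
])

```text
time_s: 31.3
ee_pos: [523.5, -296.5, 75.3]
tool_rot: [-180.0, 0.0, -10.5]
ft_force: [0.2, 1.1, -1.3]
finger_gap: 11.6
gripper_force: 117.4
```

```bash
python3 c.py; python3 r.py
```

```text
31.3 [ 523.48 -296.45   75.25] [-1.80e+02  3.00e-02 -1.05e+01] tx -0.3557094291446321 ty -0.3930697463273704 tz 4.254379542285648
time_s 31.3
ee_pos [ 523.478 -296.451   75.254]
ft_force [ 0.189  1.06  -1.279]
ft_torque [-0.041  0.083  0.016]
```

>>> step_arm([
  [0,0,1,0,-1],
  [0,0,1,0,-1],
  [0,0,1,0,-1],
  [0,0,0.5,0,-1],
  [0,0,0,0,-1],
])

```text
time_s: 31.92
ee_pos: [523.7, -296.5, 72.1]
tool_rot: [180.0, 0.0, -10.5]
ft_force: [-0.2, -0.2, -1.9]
finger_gap: 12.1
gripper_force: 117.4
```

```bash
python3 c.py; python3 r.py
```

```text
31.925 [ 523.67 -296.51   72.08] [180.    0.  -10.5] tx -0.5513760293488937 ty -0.4135393378768408 tz 1.0816872800619564
time_s 31.925
ee_pos [ 523.667 -296.507   72.082]
ft_force [-0.242 -0.23  -1.856]
ft_torque [-0.017  0.086  0.023]
```

>>> step_arm([
  [0,0,0.4,0,-1],
  [0,0,0.4,0,-1],
  [0,0,0,0,-1],
  [0,0,0,0,-0.5],
  [0,0,0,0,-0.3],
])

```text
time_s: 32.55
ee_pos: [524.1, -296.6, 71.7]
tool_rot: [180.0, -0.0, -10.5]
ft_force: [0.1, -0.1, -0.2]
finger_gap: 29.6
gripper_force: 0.0
```

>>> step_arm([
  [0,0,0,0,0.2],
  [0,0,0,0,0.2],
  [0,0,0,0,0.2],
  [0,0,0,0,0.2],
  [0,0,-5,0,0.2],
])

```text
time_s: 33.17
ee_pos: [523.4, -296.3, 76.1]
tool_rot: [-180.0, 0.1, -10.5]
ft_force: [0.6, -0.2, 0.2]
finger_gap: 51.0
gripper_force: 0.0
```

>>> step_arm([
  [0,0,-15,0,0.2],
  [0,0,-25,0,0.2],
  [0,0,-35,0,0.2],
  [0,0,-40,0,0.2],
  [0,0,0,0,0.2],
])

```text
time_s: 33.8
ee_pos: [526.2, -297.6, 196.8]
tool_rot: [179.8, -0.5, -10.5]
ft_force: [0.8, 0.3, 0.5]
finger_gap: 51.4
gripper_force: 0.0
```

>>> step_arm([
  [-50,25,0,0,0.2],
  [-50,25,0,0,0.2],
  [-40,40,0,0,0.2],
  [-40,40,0,0,0.2],
  [0,0,0,0,0.2],
])

```text
time_s: 34.42
ee_pos: [318.1, -394.6, 191.4]
tool_rot: [179.9, 0.1, -11.0]
ft_force: [0.2, 0.7, -0.1]
finger_gap: 50.9
gripper_force: 0.0
```

```bash
python3 - <<'E'
from h import *
from station import viewer
t=viewer.capture("top");s=viewer.capture("side")
pickle.dump((t,s),open("e.pkl","wb"))
t0=pickle.load(open("top0.pkl","rb"));s0=pickle.load(open("side0.pkl","rb"))
def align(a,b,x0,y0,w,h,m=6):
    A=a["pixels"].mean(2).astype(np.float32)[y0:y0+h,x0:x0+w];B=b["pixels"].mean(2).astype(np.float32)[y0-m:y0+h+m,x0-m:x0+w+m]
    r=cv2.matchTemplate(B,A,cv2.TM_CCOEFF_NORMED);_,v,_,l=cv2.minMaxLoc(r);return v,(l[0]-m,l[1]-m)
print("top handle",align(t0,t,400,205,30,70),"blade",align(t0,t,405,170,28,38),"side handle",align(s0,s,320,180,65,40),"side sleeve",align(s0,s,318,176,25,30))
# handle dark pixels in top: rear & front ends
g=t["pixels"].mean(2);g0=t0["pixels"].mean(2)
for n,G in(("before",g0),("after",g)):
    ys,xs=np.where(G[200:275,400:430]<35);print(n,len(xs),xs.mean()+400,ys.mean()+200,ys.min()+200,ys.max()+200)
E
python3 d2.py
```

```text
top handle (0.989334762096405, (0, 0)) blade (0.9904300570487976, (0, 0)) side handle (0.9934943914413452, (0, 0)) side sleeve (0.9948693513870239, (0, 0))
before 501 413.81437125748505 235.61676646706587 205 268
after 454 415.1211453744493 235.55726872246697 204 268
204 [124, 125, 126, 126, 125, 126, 125, 124, 124, 124, 123, 122, 122, 122, 122, 122, 122, 123, 124, 123, 122, 121, 121, 121, 118, 106, 90, 89, 103, 116, 119, 115, 110, 110, 117, 123, 125, 126, 126, 126, 126, 127, 127, 127, 128, 128, 128, 128, 129, 129, 129, 129, 129, 129, 130, 130, 130, 130, 128, 125, 123, 122, 122, 122, 123, 122, 122, 122, 122, 122]
210 [123, 124, 125, 125, 124, 125, 125, 124, 123, 123, 122, 122, 121, 121, 122, 121, 121, 121, 122, 122, 121, 121, 120, 120, 120, 117, 105, 91, 93, 107, 115, 111, 107, 113, 121, 125, 126, 126, 126, 127, 127, 127, 127, 128, 128, 129, 129, 130, 130, 130, 130, 130, 130, 131, 131, 131, 131, 131, 129, 125, 123, 122, 122, 121, 122, 122, 122, 121, 121, 121]
216 [122, 122, 123, 124, 124, 124, 124, 124, 124, 123, 122, 122, 121, 121, 121, 122, 122, 121, 121, 121, 121, 121, 120, 120, 120, 120, 117, 105, 92, 95, 110, 118, 116, 108, 104, 108, 116, 123, 125, 126, 127, 128, 128, 129, 129, 130, 130, 131, 131, 132, 132, 132, 132, 131, 130, 127, 125, 123, 124, 123, 122, 122, 121, 122, 122, 122, 123, 122, 121, 120]
```

The spatula matches its starting position to the pixel in both views (correlation about 0.99). The disc is fully on the landing, unchanged since the blade left, and the arm is clear.

```bash
python3 -c "
from station import sign_off
print(sign_off())"
```

```text
the job is handed in; nothing more can be done
None
```

The disc is turned over and lies flat, hollow face down, fully on the raised landing. The spatula is back in its cradle, and I handed the job in at about 34.5 s with the arm clear; my readings during the work showed at most about 3 N at the blade.

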